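# Open the vacuum valve under the filter funnel

## Task

Let the vacuum through to the filter funnel on the bench manifold: on the branch that carries the open steel funnel cup, turn the black lever of the ball valve the quarter turn to its stop, so that it lies in line with its branch pipe, then let go. Leave the valves of the other two branches (rubber plug, ribbed hose nozzle) as they are.

Things in the scene. Friction and masses are not known exactly. Their poses are not given: they have to be found in the camera images.
- funnel_branch: Fixed steel pipe branch, axis 45 mm up, one of three equal parallel ones 145 mm apart, in any order, on a white 8 mm plate. Origin: on its valve's turning axis, at bench height. z up; +x along the pipe to the 28 mm cross header pipe (at x = 115 mm, top 59 mm up); -x to the outlet at x = -120 mm with the open steel funnel cup, 68 mm wide, rim 124 mm up.
- funnel_valve (a joint): Its lever, rad: 0 = shut, pointing along the branch's -y, across the pipe; turns anticlockwise from above to pi/2 = open at a hard stop, pointing along +x. Starts at 0 to 0.2. Level black grip 14 mm wide, 77 to 97 mm above the bench, 25 to 90 mm from the axis, nothing under it down to 62 mm. Steady friction 0.25 N m (4 to 5 N at the grip); stays where left.
- plug_valve (a joint): Lever of the equal valve on the branch whose outlet has a black rubber plug (40 mm wide, top 84 mm up); same meaning of values. Starts shut, across its pipe; leave it so. Also on the plate: a round gauge 48 mm wide, top about 110 mm up, on the header at its end towards the branches' +y (45 mm beyond the outermost branch).
- nozzle_valve (a joint): Lever of the equal valve on the branch whose outlet has a slim ribbed steel hose nozzle (17 mm wide, top 107 mm up); same meaning of values. Starts open, in line with its pipe; leave it so.

How it is judged:
At the end, for the whole second after the job is handed in: The funnel branch's lever rests within 10 degrees of its open stop (1.396 rad or more), the plug branch's lever is still shut (under 0.25 rad) and the nozzle branch's lever still open (over 1.32 rad) (value of joint funnel_valve above 1.396 rad and velocity of joint funnel_valve below 0.05 rad/s and value of joint plug_valve below 0.25 rad and value of joint nozzle_valve above 1.32 rad); the robot touches nothing.
It fails at once if the plug branch's valve is turned open by 0.25 rad or more (value of joint plug_valve above 0.25 rad).
It fails at once if the nozzle branch's valve is turned shut to under 1.32 rad (value of joint nozzle_valve below 1.32 rad).
It also fails if it takes over 38 s, if anything falls off the work surface, if the arm or the gripper's body presses on something with over 40 N, if the wrist force passes 120 N, or if a joint passes its speed limit or range.

## Robot

A 7-joint arm with a two-finger parallel gripper is mounted at the origin on the work surface. World frame = base frame: x ahead of the robot, y to its left, z up, the work surface at z = 0. Lengths are in m, angles in rad, forces in N, time in s.
With the tool pointing down it reaches from about 0.425 to 0.925 m from the base axis. Payload 6.8 kg.
Tool frame: the origin (TCP) lies at the very end of the fingers, on their centre line; the grasp point (between the pads) lies 19 mm behind it (bot.grip_depth is the distance from the TCP to the grasp point, in m); z points along the fingers, y is the direction in which the jaws open and shut (so a half turn about z gives the same grasp; the last joint's range is limited). The gripper opens to 85 mm and grips with 20 to 120 N. Pads are 22 mm wide; open, the fingers measure 114 mm over their backs; the gripper's body (76 mm by 85 mm) begins 54 mm behind the grasp point. The pads swing forward as they close: fully open they stand 13 mm farther back than shut.
Start: joints at [-1.29, 0.477, 0.022, 1.555, -0.011, 1.109, -0.083], TCP at [0.256, 0.625, 0.231] pointing down, gripper open.
Joint ranges: [-2.96, 2.96], [-0.34, 2.1], [-1.41, 1.46], [0.24, 2.44], [-1.37, 4.51], [0.17, 1.92], [-2.96, 2.96]. Speed limits (rad/s): [2.39, 2.39, 3.14, 3.14, 3.14, 3.14, 3.14].

## Interface

Orientations are given as a unit quaternion [w, x, y, z].
In Python, from station import bot gives the robot as it stands.
- The arm moves only by the tool step_arm, never from a script. Its argument "increments" is a list of rows, each a list of 7 numbers: the shift along the world's x, y, z in m, then the turn, a rotation vector about the world's x, y, z in degrees, then the gripper command: -1 is fully open, 1 is shut, values between are in proportion. In form: [[dx, dy, dz, rx, ry, rz, fingers], ...]. A call has 1 to 10 rows; each row is the pose to reach, as a shift and turn from the pose commanded when the call began; what a row does not reach only later rows make up. A row lasts 1/12 s, in which the tool goes at most 41.7 mm and 7.16 degrees, less where a joint would pass 70% of its speed; a pose out of reach is approached as far as the arm can. A call with a gripper value outside its range is refused whole. The fingers move at their own pace and stop on an object; "force" is the grip in N (left out, the last holds). Time passes only in rows, so rows that repeat a pose let the fingers close. It gives the time, the measured TCP pose, the force and the opening at its end, in the units of the state.
- bot.get_obs(): the state, without advancing time (a new reading comes with each control period).
- bot.read_camera(name): name is "scene" or "top"; returns a dict with "color" (384x512x3 uint8, red, green, blue), "intrinsics" (3x3 intrinsics, pixels), "extrinsics" (4x4, takes a point from camera to world coordinates). Camera axes: x right, y up, looking along -z (the intrinsics and any distortion apply to the point x, -y, -z); pixel columns grow to the right and rows downward; lengths in m; the calibration is good to about 2 mm. A picture is of the moment at which its call begins. There is no depth.
- bot.hand_in(): hands the job in, once; it reports no verdict.
Trained networks look in the newest picture that a camera, given by its name, has taken for a name from the list of things; names that differ only in an ending like _2 or _b are one class to them, and where a whole thing is asked for, a point or a joint stands for the part that bears it (a point fixed in the world has none). Each returns a list of dicts, best first, with "conf" (0 to 1); they miss things now and then, are a little off and sometimes report something else, mostly with a low value. They report only what shows in the picture. A call takes as long as a camera call.
- bot.recognise(thing, camera): "location" ([column, row] as shares, 0 to 1, of the picture: columns of its width, rows of its height, amid what is visible of it).
- bot.place_of(thing, camera): "location" ([column, row] as shares, 0 to 1, of the picture: columns of its width, rows of its height: a listed point, or the origin of a listed thing).
The state is a dict: "t": time; "q": joint angles; "joint_vel": joint speeds; "joint_torque": joint torques, N m; "eef_pos": TCP position; "tool_rot": TCP orientation; "contact_force": force on the tool from outside, world axes, zero at the start; "torque": the same for the moment, N m; "gripper_width": opening from 0.0 (shut) to 1.0 (fully open).
Only numpy, scipy, OpenCV 4.12 (cv2) and the standard library are available. Lean on these libraries where they do the work, as an engineer would, in place of code of your own. Each camera call takes 0.05 s, during which the arm holds its last target.

## Working session

There is one attempt and no reset: what is moved stays moved. The work goes in short steps, Python scripts to look and compute and a tool call to move; the robot and the scene stay as the last step left them, time stands still between calls to the robot, and variables do not carry over. Pictures are saved under pics/ and viewed, and the job is handed in when it is done.

Besides the shell and the picture viewer there is one more tool, called after "Request:" by a JSON object that holds its "api" and its "payload". step_arm: Moves the arm, as the interface text tells. Its arguments: {"type":"object","properties":{"increments":{"type":"array","items":{"type":"array","items":{"type":"number"}}},"force":{"type":"number"}},"required":["increments"]}

```bash
mkdir -p pics; python3 - <<'E'
from station import bot
import cv2,numpy as np
o=bot.get_obs();print(o['t'],o['eef_pos'],o['tool_rot'],o['gripper_width'])
for c in('scene','top'):
    r=bot.read_camera(c);cv2.imwrite(f'pics/{c}1.png',r['color'][:,:,::-1])
    np.savez(f'{c}.npz',**r)
    for f in('recognise','place_of'):
        for n in('funnel_branch','funnel_valve','plug_valve','nozzle_valve'):
            print(c,f,n,[(np.round(np.array(d['location'])*[512,384],1).tolist(),round(d['conf'],2)) for d in getattr(bot,f)(n,c)][:4])
E
```

```text
0.0 [0.25566261 0.62406769 0.23032185] [-1.23990310e-04  1.93181743e-01  9.81162556e-01 -9.15468341e-04] 1.0031092547770533
scene recognise funnel_branch [([226.5, 180.3], 0.65)]
scene recognise funnel_valve [([216.7, 196.9], 0.64)]
scene recognise plug_valve [([129.8, 207.1], 0.78)]
scene recognise nozzle_valve []
scene place_of funnel_branch [([238.8, 221.7], 0.91)]Traceback (most recent call last):
  File "<stdin>", line 9, in <module>
ValueError: it knows: funnel_branch
```

```bash
python3 - <<'E'
from station import bot
import cv2,numpy as np
for c in('top','scene'):
    r=bot.read_camera(c);cv2.imwrite(f'pics/{c}2.png',r['color'][:,:,::-1])
    np.savez(f'{c}.npz',**r)
    print(r['intrinsics'],r['extrinsics'],[k for k in r])
    for f,n in(('recognise','funnel_branch'),('recognise','funnel_valve'),('recognise','plug_valve'),('recognise','nozzle_valve'),('place_of','funnel_branch')):
            print(c,f,n,[(np.round(np.array(d['location'])*[512,384],1).tolist(),round(d['conf'],2)) for d in getattr(bot,f)(n,c)][:4])
E
```

```text
[[486.37739255   0.         248.81433916]
 [  0.         486.37739255 193.96016146]
 [  0.           0.           1.        ]] [[-0.02104687  0.99048696 -0.13598751  0.42693568]
 [-0.99939653 -0.02460277 -0.02452103  0.01963304]
 [-0.02763343  0.13538935  0.99040705  0.90493029]
 [ 0.          0.          0.          1.        ]] ['color', 'intrinsics', 'extrinsics']
top recognise funnel_branch [([277.2, 217.6], 0.81)]
top recognise funnel_valve [([297.7, 173.6], 0.56)]
top recognise plug_valve [([385.6, 170.6], 0.85)]
top recognise nozzle_valve [([191.9, 162.5], 0.56)]
top place_of funnel_branch [([273.4, 188.4], 0.67)]
[[367.71960235   0.         259.47728038]
 [  0.         367.71960235 192.52902427]
 [  0.           0.           1.        ]] [[ 0.21364979 -0.58572279  0.78184562  1.12512454]
 [ 0.9768268   0.13855133 -0.16313472 -0.07897678]
 [-0.01277402  0.79858145  0.60175118  0.50388982]
 [ 0.          0.          0.          1.        ]] ['color', 'intrinsics', 'extrinsics']
scene recognise funnel_branch [([228.8, 181.0], 0.59)]
scene recognise funnel_valve [([216.2, 197.9], 0.77)]
scene recognise plug_valve [([132.7, 208.3], 0.83)]
scene recognise nozzle_valve [([311.7, 191.4], 0.6)]
scene place_of funnel_branch [([238.6, 226.1], 0.9)]
```

```bash
ls pics
```

```text
scene1.png
scene2.png
top2.png
```

View pics/top2.png

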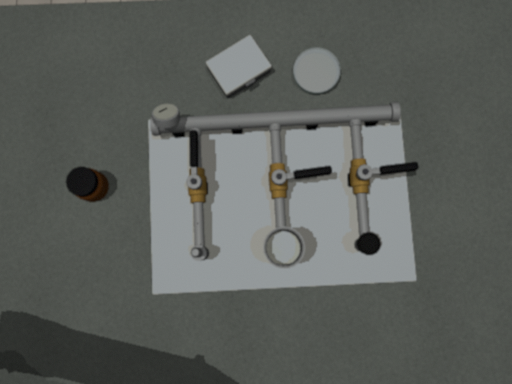

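View pics/scene2.png

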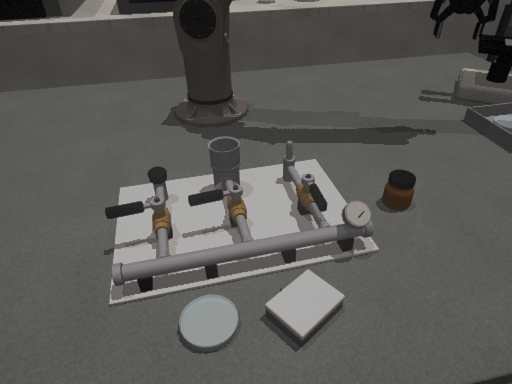

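```bash
cat > h.py <<'E'
import numpy as np
def load(c):
    r=np.load(c+'.npz');return r['intrinsics'],r['extrinsics']
def unproj(c,px,z):
    K,E=load(c)
    d=np.array([(px[0]-K[0,2])/K[0,0],-(px[1]-K[1,2])/K[1,1],-1.])
    d=E[:3,:3]@d;o=E[:3,3];return o+d*(z-o[2])/d[2]
def proj(c,p):
    K,E=load(c);q=E[:3,:3].T@(np.asarray(p)-E[:3,3]);
    return np.array([K[0,0]*q[0]/-q[2]+K[0,2],K[1,1]*-q[1]/-q[2]+K[1,2]])
E
python3 - <<'E'
from h import *
for c,p in(('top',(273.4,188.4)),('scene',(238.6,226.1))): print(c,unproj(c,p,0))
for p in((297.7,173.6),(385.6,170.6),(191.9,162.5)): print(unproj('top',p,.087))
for p in((216.2,197.9),(132.7,208.3),(311.7,191.4)): print(unproj('scene',p,.087))
E
```

```text
top [ 0.56058093 -0.00438094  0.        ]
scene [ 0.5714616  -0.00792693  0.        ]
[ 0.57216008 -0.04410889  0.087     ]
[ 0.57345277 -0.19293709  0.087     ]
[0.59623512 0.1365656  0.087     ]
[ 0.5811583  -0.04753706  0.087     ]
[ 0.57702415 -0.19751263  0.087     ]
[0.6026875  0.13066806 0.087     ]
```

```bash
python3 - <<'E'
from h import *
import cv2
for c,x0,y0,w,h in(('top',180,100,240,180),('scene',100,130,240,150)):
    im=cv2.imread(f'pics/{c}2.png')[y0:y0+h,x0:x0+w]
    im=cv2.convertScaleAbs(cv2.resize(im,None,fx=3.3,fy=3.3,interpolation=cv2.INTER_CUBIC),alpha=1.5,beta=10)
    cv2.imwrite(f'pics/{c}_z.png',im)
# predicted pose
for n,p in dict(stem_mid=(279,177),stem_plug=(365,172),stem_noz=(194,182)).items(): print(n,unproj('top',p,.085))
for n,p in dict(tip=(331,170),root=(295,175),nzt=(194,132),nzr=(195,166),plt=(417,166),plr=(381,170)).items(): print(n,unproj('top',p,.095))
for n,p in dict(hl=(155,127),hr=(398,112)).items(): print(n,unproj('top',p,.055))
E
```

```text
stem_mid [ 0.56745464 -0.01222219  0.085     ]
stem_plug [ 0.57230523 -0.15854093  0.085     ]
stem_noz [0.56252571 0.13341693 0.085     ]
tip [ 0.57543687 -0.09964655  0.095     ]
root [ 0.5684633  -0.03886315  0.095     ]
nzt [0.6478098  0.13153014 0.095     ]
nzr [0.58837817 0.13016559 0.095     ]
plt [ 0.5784839  -0.24360968  0.095     ]
plr [ 0.57324343 -0.18325072  0.095     ]
hl [0.67002228 0.20774784 0.055     ]
hr [ 0.68506672 -0.22955318  0.055     ]
```

View pics/top_z.png

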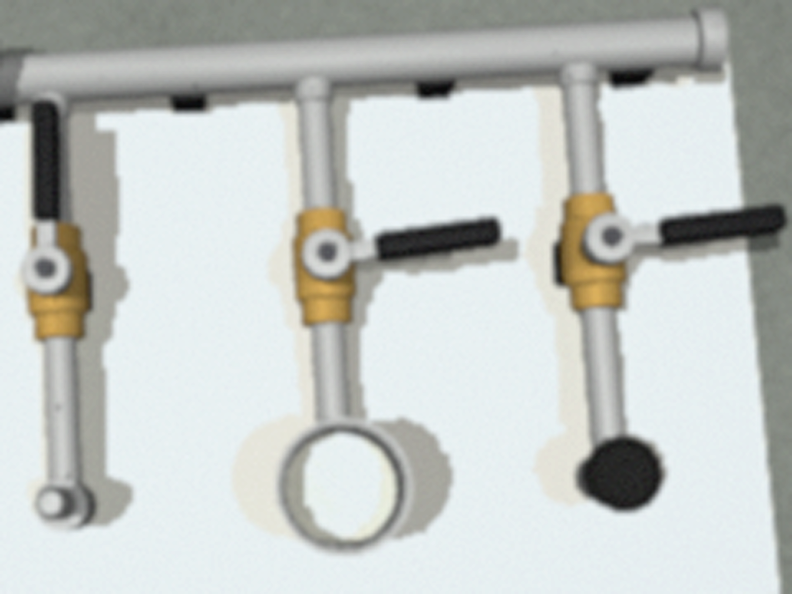

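View pics/scene_z.png

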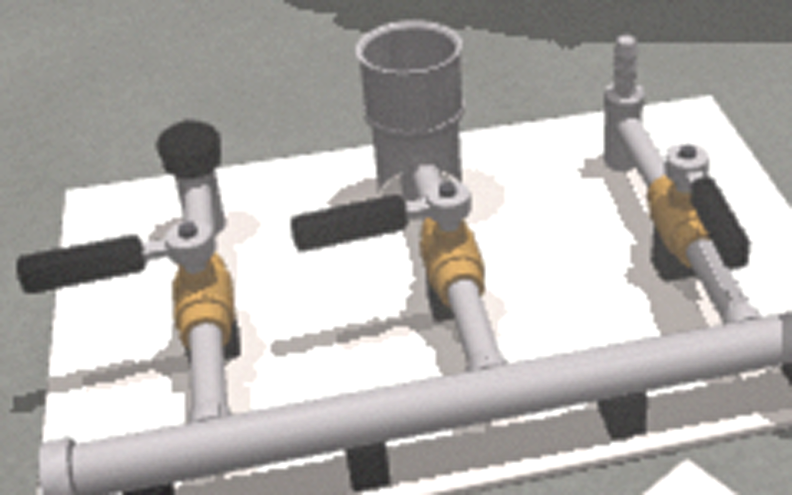

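Request:
{"api": "step_arm", "payload": {"increments": [[0.015, -0.035, 0, 0, 0, 3, 1], [0.03, -0.07, 0, 0, 0, 6, 1], [0.045, -0.105, 0, 0, 0, 9, 1], [0.06, -0.14, 0, 0, 0, 12, 1], [0.075, -0.175, 0, 0, 0, 15, 1], [0.09, -0.21, 0, 0, 0, 18, 1], [0.105, -0.245, 0, 0, 0, 20, 1], [0.12, -0.28, 0, 0, 0, 22.3, 1], [0.135, -0.315, 0, 0, 0, 22.3, 1], [0.15, -0.35, 0, 0, 0, 22.3, 1]], "force": 40}}

```text
t: 1.73
eef_pos: [0.4064, 0.2729, 0.2317]
tool_rot: [0.0, -0.0, 1.0, 0.0]
contact_force: [0.4, -0.3, -0.3]
gripper_width: -0.002
```

Request:
{"api": "step_arm", "payload": {"increments": [[0.014, -0.035, 0, 0, 0, 0, 1], [0.028, -0.07, 0, 0, 0, 0, 1], [0.042, -0.105, 0, 0, 0, 0, 1], [0.056, -0.14, 0, 0, 0, 0, 1], [0.07, -0.175, 0, 0, 0, 0, 1], [0.084, -0.21, 0, 0, 0, 0, 1], [0.098, -0.245, 0, 0, 0, 0, 1], [0.112, -0.28, 0, 0, 0, 0, 1], [0.124, -0.315, 0, 0, 0, 0, 1], [0.134, -0.351, 0, 0, 0, 0, 1]]}}

```text
t: 2.57
eef_pos: [0.5407, -0.0779, 0.2316]
tool_rot: [0.001, -0.0, 1.0, 0.0]
contact_force: [0.3, 0.4, 0.6]
gripper_width: 0.0
```

```bash
python3 - <<'E'
from h import *
from station import bot
import cv2
o=bot.get_obs();print(o['t'],o['eef_pos'],o['tool_rot'],o['gripper_width'],o['contact_force'])
r=bot.read_camera('scene');im=r['color'][:,:,::-1].copy();cv2.imwrite('pics/s3.png',im)
for z in(.078,.088): print(unproj('scene',(235.5,187.6),z))
E
```

```text
2.5667 [ 0.54066032 -0.07791874  0.23163108] [ 5.10499056e-04 -4.67411248e-04  9.99999758e-01  7.13956066e-05] 5.083386756154432e-06 [0.32074693 0.41077465 0.59312111]
[ 0.54523815 -0.0058819   0.078     ]
[ 0.55885403 -0.00759819  0.088     ]
```

View pics/s3.png

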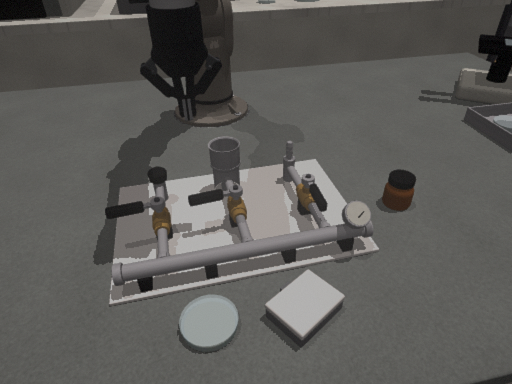

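Request:
{"api": "step_arm", "payload": {"increments": [[0, 0, -0.035, 0, 0, 0, 1], [0, 0, -0.07, 0, 0, 0, 1], [0, 0, -0.105, 0, 0, 0, 1], [0, 0, -0.13, 0, 0, 0, 1], [0, 0, -0.145, 0, 0, 0, 1], [0, 0, -0.152, 0, 0, 0, 1], [0, 0, -0.152, 0, 0, 0, 1]]}}

```text
t: 3.2
eef_pos: [0.5389, -0.0761, 0.078]
tool_rot: [-0.001, -0.0, 1.0, 0.0]
contact_force: [0.6, 0.1, 0.7]
gripper_width: 0.002
```

```bash
python3 - <<'E'
from h import *
from station import bot
import cv2
for c in('scene','top'):
    r=bot.read_camera(c);im=r['color'][:,:,::-1].copy()
    cv2.imwrite(f'pics/{c}4.png',im)
E
python3 -c "
import cv2,numpy as np
a=cv2.imread('pics/scene4.png')[100:300,80:400];b=cv2.imread('pics/top4.png')[60:300,120:440]
cv2.imwrite('pics/z4.png',np.vstack([cv2.resize(a,None,fx=1.7,fy=1.4),cv2.resize(b,None,fx=1.7,fy=1.3)]))"
```

```text
(no output)
```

View pics/z4.png

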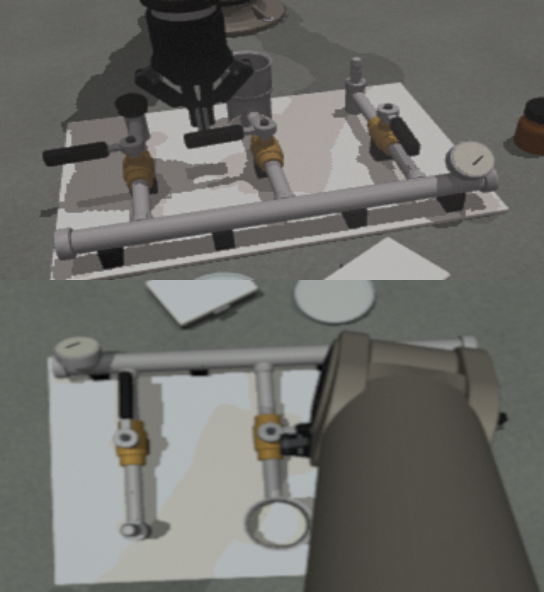

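Request:
{"api": "step_arm", "payload": {"increments": [[0.007, 0.001, 0, 0, 0, 0, 1], [0.014, 0.002, 0, 0, 0, 0, 1], [0.021, 0.001, 0, 0, 0, 0, 1], [0.028, 0.001, 0, 0, 0, 0, 1], [0.036, 0.001, 0, 0, 0, 0, 1], [0.044, 0.002, 0, 0, 0, 0, 1], [0.051, 0.004, 0, 0, 0, 0, 1], [0.059, 0.008, 0, 0, 0, 0, 1], [0.066, 0.0125, 0, 0, 0, 0, 1], [0.066, 0.0125, 0, 0, 0, 0, 1]]}}

```text
t: 4.13
eef_pos: [0.6062, -0.0632, 0.0789]
tool_rot: [-0.001, -0.001, 1.0, 0.0]
contact_force: [-1.8, -1.6, -1.7]
gripper_width: -0.002
```

```bash
python3 - <<'E'
from station import bot
import cv2
r=bot.read_camera('scene');im=r['color'][:,:,::-1].copy()
cv2.imwrite('pics/scene5.png',cv2.resize(im[100:300,80:400],None,fx=2,fy=2))
E
```

```text
(no output)
```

View pics/scene5.png

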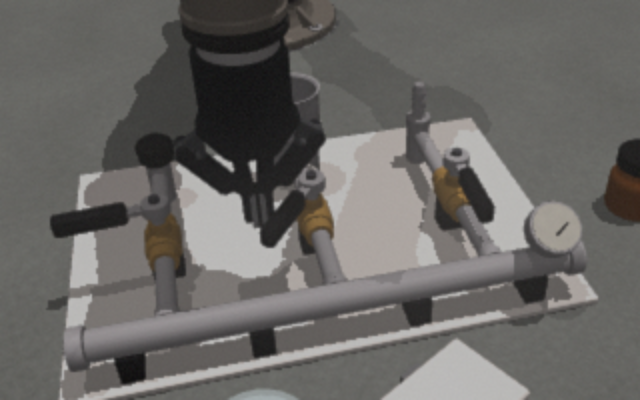

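Request:
{"api": "step_arm", "payload": {"increments": [[0.004, 0.004, 0, 0, 0, 0, 1], [0.008, 0.009, 0, 0, 0, 0, 1], [0.013, 0.014, 0, 0, 0, 0, 1], [0.016, 0.019, 0, 0, 0, 0, 1], [0.019, 0.024, 0, 0, 0, 0, 1], [0.021, 0.029, 0, 0, 0, 0, 1], [0.021, 0.031, 0, 0, 0, 0, 1], [0.021, 0.031, 0, 0, 0, 0, 1]]}}

```text
t: 4.85
eef_pos: [0.6272, -0.0333, 0.0795]
tool_rot: [0.0, -0.0, 1.0, -0.0]
contact_force: [-1.5, -1.6, -0.5]
gripper_width: -0.003
```

```bash
python3 - <<'E'
from station import bot
import cv2
r=bot.read_camera('scene');im=r['color'][:,:,::-1].copy()
cv2.imwrite('pics/scene6.png',cv2.resize(im[100:300,80:400],None,fx=2,fy=2))
E
```

```text
(no output)
```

View pics/scene6.png

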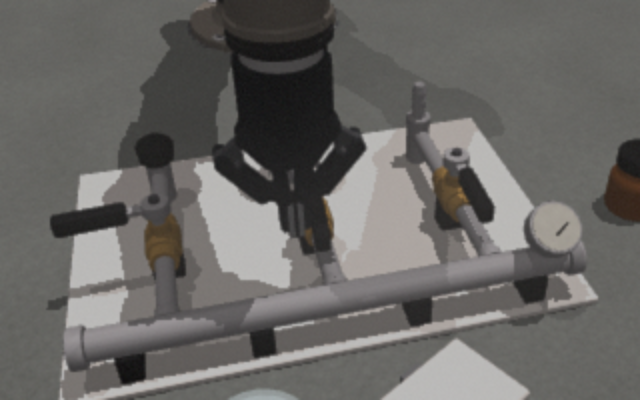

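Not yet at the stop; continue in +y in small steps.

Request:
{"api": "step_arm", "payload": {"increments": [[0, 0.003, 0, 0, 0, 0, 1], [0, 0.006, 0, 0, 0, 0, 1], [0, 0.006, 0, 0, 0, 0, 1]]}}

```text
t: 5.15
eef_pos: [0.6277, -0.0282, 0.0796]
tool_rot: [0.001, 0.0, 1.0, -0.001]
contact_force: [1.5, -5.2, -2.9]
gripper_width: -0.001
```

Request:
{"api": "step_arm", "payload": {"increments": [[0, 0.002, 0, 0, 0, 0, 1], [0, 0.004, 0, 0, 0, 0, 1], [0, 0.004, 0, 0, 0, 0, 1]]}}

```text
t: 5.4
eef_pos: [0.6276, -0.028, 0.0796]
tool_rot: [0.001, 0.002, 1.0, -0.003]
contact_force: [1.5, -12.6, -4.3]
gripper_width: -0.001
```

Request:
{"api": "step_arm", "payload": {"increments": [[0, 0.002, 0, 0, 0, 0, 1], [0, 0.003, 0, 0, 0, 0, 1]]}}

```text
t: 5.57
eef_pos: [0.6277, -0.0278, 0.0797]
tool_rot: [0.001, 0.002, 1.0, -0.004]
contact_force: [1.2, -20.0, -3.7]
gripper_width: -0.002
```

Request:
{"api": "step_arm", "payload": {"increments": [[0, -0.01, 0, 0, 0, 0, 1], [0, -0.025, 0, 0, 0, 0, 1], [0, -0.03, 0, 0, 0, 0, 1], [0, -0.03, 0.03, 0, 0, 0, 1], [0, -0.03, 0.07, 0, 0, 0, 1], [0, -0.03, 0.11, 0, 0, 0, 1], [0, -0.03, 0.15, 0, 0, 0, 1], [0, -0.06, 0.15, 0, 0, 0, 1], [0, -0.1, 0.15, 0, 0, 0, 1], [0, -0.14, 0.15, 0, 0, 0, 1]]}}

```text
t: 6.4
eef_pos: [0.6281, -0.1587, 0.2309]
tool_rot: [0.002, -0.003, 1.0, 0.001]
contact_force: [0.7, -0.8, -1.0]
gripper_width: -0.002
```

Request:
{"api": "step_arm", "payload": {"increments": [[0, -0.035, 0, 0, 0, 0, 1], [0, -0.07, 0, 0, 0, 0, 1], [0, -0.105, 0, 0, 0, 0, 1], [0, -0.14, 0, 0, 0, 0, 1], [0, -0.18, 0, 0, 0, 0, 1], [0, -0.2, 0, 0, 0, 0, 1], [0, -0.2, 0, 0, 0, 0, 1]]}}

```text
t: 6.98
eef_pos: [0.6247, -0.3667, 0.2296]
tool_rot: [-0.0, 0.004, 1.0, -0.002]
contact_force: [-0.7, 0.1, -0.2]
gripper_width: 0.001
```

```bash
python3 - <<'E'
from station import bot
import cv2,numpy as np
o=bot.get_obs();print(o['t'],o['eef_pos'],o['contact_force'])
t=[bot.read_camera(c)['color'][:,:,::-1] for c in('scene','top')]
cv2.imwrite('pics/f7.png',np.vstack([cv2.resize(t[0][100:300,80:400],(640,300)),cv2.resize(t[1][90:290,110:430],(640,300))]))
cv2.imwrite('pics/top7.png',t[1])
E
```

```text
6.9833 [ 0.62469619 -0.36669479  0.22956482] [-0.66081926  0.10137512 -0.23166374]
```

View pics/f7.png

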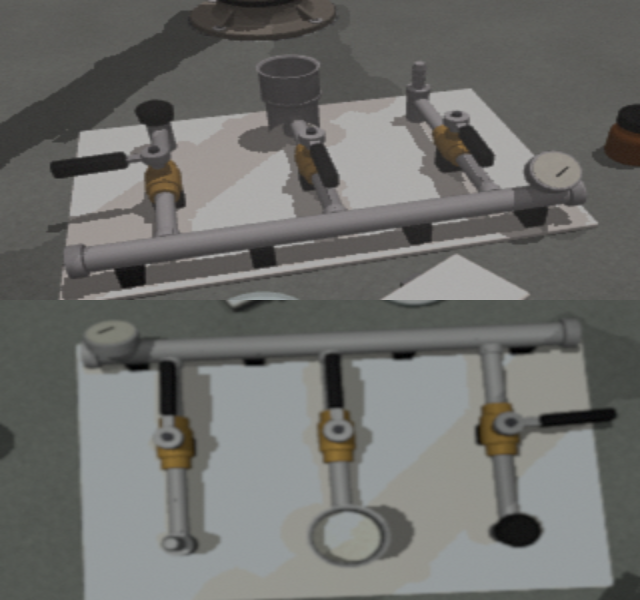

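```bash
python3 -c "
from station import bot
print(bot.hand_in())"
```

```text
the job is handed in; nothing more can be done
None
```

The funnel branch's valve is open: I pushed its lever the quarter turn to the stop with the closed fingers, then let go, and handed the job in at about 7 s of the 38 s allowed.

- **Which branch:** the cameras showed the funnel cup on the middle branch, with the plug valve shut and the nozzle valve open on either side.
- **At the stop:** the position stopped changing (tool y near -0.028 m) while the push force rose from 5 to 20 N, which is well under the limits.
- **Final pictures:** the funnel lever lies in line with its pipe, pointing to the header like the nozzle's lever. The plug lever is still across its pipe, and the nozzle lever is unmoved.
- **Arm:** it stands clear at z = 0.23 m, about 0.35 m to the side, with contact force under 1 N.

I judged the final lever angles by eye from the pictures rather than measuring them. The cameras agreed to within about 1 cm on the funnel valve's axis, so I found the stop by force rather than by calculated position.

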